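# Build a three-high stack of turn-to-stack sample crates from the draining rack

## Task

Make a three-high stack on the blue crate that stands on the bench with jars in it: lift the upper of the two nested crates off the draining rack and set it on that crate, turned so that the yellow ends are opposite and it stands level on the rim lugs instead of nesting down on the jars. Then stand the loose red-capped jar upright in it, and set the last crate from the rack on top, turned again so that its yellow end is opposite to that of the crate beneath. Set everything down gently without dropping it, keep the jars upright and leave the other things on the bench where they are.

Things in the scene. Friction and masses are not known exactly. Their poses are not given: they have to be found in the camera images.
- crate_base_center (a point): centre, half-way up, of the base crate: blue plastic with one yellow end, open-topped, 185 x 121 mm over the rim, 80 mm high, tapering to a 154 x 90 mm base, about 220 g. Stands on the bench to the robot's right, yellow end to the left, two jars inside. Axes, alike in all crates: x along the length towards the yellow end, y across, z up out of the open top
- crate_first_center (a point): centre, half-way up (40 mm over its underside), of the upper crate of the nested pair on the rack; built like the base crate. Starts tilted 30 deg with the rack, open top leaning to the robot, yellow end to the rack's left (+y). Sits 36 mm above crate_second along their common z, loosely: it draws straight out along its z and is clear after 50 mm
- crate_second_center (a point): centre, half-way up, of the lower crate of the nested pair; built like the others. Lies on the rack's wires against the toe rail, tilted 30 deg in the same way
- crate_base: the base crate (origin under its floor). Rim of every crate: an upright band 10 mm thick, 24 mm tall, outer faces 92.5 mm (x) and 60.5 mm (y) from the centre, top 40 mm above it; a pinch on the band at the middle of a long side carries the crate. Nested, the rim tops are 36 mm apart: a pinch on the upper rim should reach less than 32 mm below its top
- crate_first: the upper nested crate (origin under its floor). Lugs, alike in all crates: pillars inside with flat tops 8 mm below the rim top, one on each long side at x +50 mm and two on the blue end at y +25 and -25 mm; outside they are grooves. Yellow ends together: crates nest, 36 mm apart. Turned 180 deg: the floor lands on the lugs inside the rim, 72 mm apart, 5 mm play all round
- crate_second: the lower nested crate (origin under its floor). Inside floor of every crate: 3 mm above the underside. At floor level the long-side pillars reach in to |y| 27 mm between x +34 and +66 mm, and the blue-end pillars to x -59 mm; a jar stands free at the crate's middle, with room for fingers that close along x
- crate_base_yellow_end (a point): middle of the top edge of the yellow end's rim of the base crate, 87.5 mm along the crate's x from its centre and 40 mm above it
- crate_first_yellow_end (a point): middle of the top edge of the yellow end's rim of the upper nested crate, 87.5 mm along the crate's x from its centre and 40 mm above it
- crate_second_yellow_end (a point): middle of the top edge of the yellow end's rim of the lower nested crate, 87.5 mm along the crate's x from its centre and 40 mm above it
- rack: fixed stainless wire draining rack in a white drip tray (175 x 262 mm), to the robot's left: wires sloping up at 30 deg away from the robot, a toe rail along the low front edge 26 mm proud of the wires; 105 mm tall. Origin on the bench under its middle; x points from the low front to the high back, y along the toe rail to the left
- jar_center (a point): centre, half-way up, of the loose sample jar: glass with a paper band, 45 mm in diameter, 60 mm tall, red screw cap 49 mm in diameter (the top 18 mm), 70 g, standing on the bench between the rack and the base crate
- jar: the loose jar (origin under its base)
- jar_a_center (a point): centre, half-way up, of one of the two like jars standing in the base crate; its top is 9 mm below the lugs
- jar_b_center (a point): centre, half-way up, of the other jar in the base crate
- media_bottle: bystander: glass media bottle with blue cap, 64 mm in diameter, 140 mm tall, origin under its base
- burner: bystander: blue gas-cartridge burner with brass tube, 74 mm in diameter, 142 mm tall, origin under its base
- open_bottle: bystander: small open glass bottle, 42 mm in diameter, 66 mm tall, origin under its base
- scissors: bystander: steel scissors lying flat, 170 mm long, origin at their pivot
- screw_cap: bystander: loose blue screw cap, 42 mm in diameter, 22 mm tall, origin under it

How it is judged:
On the way, in this order (a step that is already met when the one before it is completed fails the run):
1. the upper nested crate stands released on the base crate's lugs, turned so that their yellow ends are opposite (z of crate_first_center in the frame of crate_base_center between 0.068 and 0.0765 m and x of crate_first_center in the frame of crate_base_center between -0.009 and 0.009 m and y of crate_first_center in the frame of crate_base_center between -0.009 and 0.009 m and x of crate_first_yellow_end in the frame of crate_base_center below -0.07 m and angle between each of crate_first_center, crate_base_center's own z axis and vertical below 0.06 rad and contact force between crate_first and the arm below 0.05 N and contact force between crate_first and the fingers below 0.05 N), for 0.2 s.
2. the loose jar stands upright and released in that crate, still stacked (z of crate_first_center in the frame of crate_base_center between 0.068 and 0.0765 m and x of crate_first_center in the frame of crate_base_center between -0.009 and 0.009 m and y of crate_first_center in the frame of crate_base_center between -0.009 and 0.009 m and x of crate_first_yellow_end in the frame of crate_base_center below -0.07 m and angle between each of crate_first_center, crate_base_center's own z axis and vertical below 0.06 rad and z of jar_center in the frame of crate_first_center between -0.012 and 0 m and x of jar_center in the frame of crate_first_center between -0.07 and 0.07 m and y of jar_center in the frame of crate_first_center between -0.045 and 0.045 m and angle between jar_center's own z axis and vertical below 0.12 rad and contact force between jar and the arm below 0.05 N and contact force between jar and the fingers below 0.05 N), for 0.2 s.
3. the last crate stands released on the second one's lugs, turned so that their yellow ends are opposite (z of crate_first_center in the frame of crate_base_center between 0.068 and 0.0765 m and x of crate_first_center in the frame of crate_base_center between -0.009 and 0.009 m and y of crate_first_center in the frame of crate_base_center between -0.009 and 0.009 m and x of crate_first_yellow_end in the frame of crate_base_center below -0.07 m and angle between each of crate_first_center, crate_base_center, crate_second_center, crate_first_center's own z axis and vertical below 0.06 rad and z of jar_center in the frame of crate_first_center between -0.012 and 0 m and x of jar_center in the frame of crate_first_center between -0.07 and 0.07 m and y of jar_center in the frame of crate_first_center between -0.045 and 0.045 m and angle between jar_center's own z axis and vertical below 0.12 rad and z of crate_second_center in the frame of crate_first_center between 0.068 and 0.0765 m and x of crate_second_center in the frame of crate_first_center between -0.009 and 0.009 m and y of crate_second_center in the frame of crate_first_center between -0.009 and 0.009 m and x of crate_second_yellow_end in the frame of crate_first_center below -0.07 m and contact force between crate_second and the arm below 0.05 N and contact force between crate_second and the fingers below 0.05 N), for 0.2 s.
At the end, for the whole second after the job is handed in: The three crates stand level (3 deg) and at rest in one stack, each 68 to 76.5 mm above the one below and centred within 9 mm, yellow ends alternating; the loose jar stands upright (7 deg) on the middle crate's floor, the other two likewise in the base crate; nothing is held (z of crate_first_center in the frame of crate_base_center between 0.068 and 0.0765 m and x of crate_first_center in the frame of crate_base_center between -0.009 and 0.009 m and y of crate_first_center in the frame of crate_base_center between -0.009 and 0.009 m and x of crate_first_yellow_end in the frame of crate_base_center below -0.07 m and angle between each of crate_first_center, crate_base_center, crate_second_center, crate_first_center's own z axis and vertical below 0.06 rad and z of jar_center in the frame of crate_first_center between -0.012 and 0 m and x of jar_center in the frame of crate_first_center between -0.07 and 0.07 m and y of jar_center in the frame of crate_first_center between -0.045 and 0.045 m and angle between each of jar_center, jar_a_center, jar_b_center's own z axis and vertical below 0.12 rad and z of crate_second_center in the frame of crate_first_center between 0.068 and 0.0765 m and x of crate_second_center in the frame of crate_first_center between -0.009 and 0.009 m and y of crate_second_center in the frame of crate_first_center between -0.009 and 0.009 m and x of crate_second_yellow_end in the frame of crate_first_center below -0.07 m and z of jar_a_center in the frame of crate_base_center between -0.012 and 0 m and x of jar_a_center in the frame of crate_base_center between -0.07 and 0.07 m and y of jar_a_center in the frame of crate_base_center between -0.045 and 0.045 m and z of jar_b_center in the frame of crate_base_center between -0.012 and 0 m and x of jar_b_center in the frame of crate_base_center between -0.07 and 0.07 m and y of jar_b_center in the frame of crate_base_center between -0.045 and 0.045 m and linear speed of each of crate_base, crate_first, crate_second, jar below 0.02 m/s and angular speed of each of crate_base, crate_first, crate_second, jar below 0.15 rad/s); the robot touches nothing.
It fails at once if another thing on the bench is moved more than 30 mm (distance of any of media_bottle, burner, open_bottle, scissors, screw_cap from where it was at the start of the episode above 0.03 m).
It fails at once if a jar is tipped over (angle between any of jar_center, jar_a_center, jar_b_center's own z axis and vertical above 1 rad).
It fails at once if a crate or the jar is dropped (falls free faster than 0.5 m/s, as from over 13 mm) ((contact force between crate_first and the arm below 0.05 N and contact force between crate_first and the fingers below 0.05 N and linear speed of crate_first above 0.5 m/s) or (contact force between crate_second and the arm below 0.05 N and contact force between crate_second and the fingers below 0.05 N and linear speed of crate_second above 0.5 m/s) or (contact force between jar and the arm below 0.05 N and contact force between jar and the fingers below 0.05 N and linear speed of jar above 0.5 m/s)).
It also fails if it takes over 64 s, if anything falls off the work surface, if the arm or the gripper's body presses on something with over 40 N, if the wrist force passes 120 N, or if a joint passes its speed limit or range.

## Robot

A 6-joint arm with a two-finger parallel gripper is mounted at the origin on the work surface. World frame = base frame: x ahead of the robot, y to its left, z up, the work surface at z = 0. Lengths are in m, angles in rad, forces in N, time in s.
With the tool pointing down it reaches from about 0.3 to 0.775 m from the base axis. Payload 14.6 kg.
Tool frame: the origin (TCP) lies midway between the tips of the shut fingers; the grasp point (between the pads) lies 19 mm behind it; z points along the fingers, y is the line along which they close (so a half turn about z gives the same grasp; the last joint's range is limited). The gripper opens to 85 mm and grips with 20 to 120 N. Pads are 22 mm wide; open, the fingers measure 114 mm over their backs; the gripper's body (76 mm by 85 mm) begins 54 mm behind the grasp point. The pads swing forward as they close: fully open they stand 13 mm farther back than shut.
Start: joints at [1.215, 0.3, 1.521, -0, 1.321, -0.067], TCP at [0.157, 0.527, 0.21] pointing down, gripper open.
Joint ranges: [-3.03, 3.03], [-0.79, 2.21], [0.23, 2.52], [-1.04, 4.18], [0, 3.07], [-2.55, 2.55]. Speed limits (rad/s): [2.22, 2.22, 2.57, 3.14, 3.14, 3.14].

## Interface

Orientations are given as a unit quaternion [x, y, z, w].
In Python, from station import read_state, grab_frame, job_done, spot_in, silhouettes gives the robot as it stands.
- The arm moves only by the tool drive_tool, never from a script. Its arguments are lists of equal length, an entry for each row: "slide": the shift along the tool's x, y, z in mm, a list of three; "delta_rot": the turn, a rotation vector about the tool's x, y, z in rad, a list of three; "claw": the opening in per cent of the stroke, from 0 (shut) to 100 (fully open). A call has 1 to 10 rows; each row is the pose to reach, as a shift and turn from the pose commanded when the call began, along the tool's axes at that moment; what a row does not reach only later rows make up. A row lasts 1/8 s, in which the tool goes at most 62.5 mm and 10.7 degrees, less where a joint would pass 70% of its speed; a pose out of reach is approached as far as the arm can. A call with a gripper value outside its range is refused whole. The fingers move at their own pace and stop on an object; the grip force is fixed at half the most. Time passes only in rows, so rows that repeat a pose let the fingers close. It gives the time, the measured TCP pose, the force, the opening and the grip force at its end, in the units of the state.
- read_state(): the state, without advancing time (a new reading comes with each control period).
- grab_frame(name): name is "side" or "top"; returns a dict with "pixels" (420x560x3 uint8, red, green, blue), "fx", "fy", "cx", "cy" (pixels), "k1" (the pictures are not rectified: a ray, as slopes to the right and down, at radius r is drawn at 1 + k1 r^2 times it, then the intrinsics apply), "R" (3x3) and "t" (3): a world point X has camera coordinates R X + t. Camera axes: x right, y down, z forward; pixel columns grow to the right and rows downward; lengths in m; the calibration is good to about 2 mm. A picture is of the moment at which its call begins. There is no depth.
- job_done(): hands the job in; it is judged then, once.
Trained networks look in a picture, given as the dict that the camera call returned (one of the last four; its "shot" number tells which), for a name from the list of things; names that differ only in an ending like _2 or _b are one class to them, and where a whole thing is asked for, a point or a joint stands for the part that bears it (a point fixed in the world has none). Each returns a list of dicts, best first, with "score" (0 to 1); they miss things now and then, are a little off and sometimes report something else, mostly with a low value. They report only what shows in the picture. A call takes as long as a camera call.
- spot_in(label, picture): "position" ([x, y, z] in m, in world coordinates, good to about 4 mm: the middle of the surface that is visible of it).
- silhouettes(label, picture): "pixels" (420x560 bool, what is visible of it).
The state is a dict: "clock": time; "qpos": joint angles; "dq": joint speeds; "tau": joint torques, N m; "position": TCP position; "orientation": TCP orientation; "contact_force": force on the tool from outside, world axes, zero at the start; "moment": the same for the moment, N m; "width": opening from 0.0 (shut) to 1.0 (fully open); "finger_force": force on a finger pad.
Only numpy, scipy, OpenCV 4.12 (cv2) and the standard library are available. Lean on these libraries where they do the work, as an engineer would, in place of code of your own. Each camera call takes 0.05 s, during which the arm holds its last target. There are 200 camera calls.

## Working session

There is one attempt and no reset: what is moved stays moved. The work goes in short steps, Python scripts to look and compute and a tool call to move; the robot and the scene stay as the last step left them, time stands still between calls to the robot, and variables do not carry over. Pictures are saved under pics/ and viewed, at most 11 in all, crops included, and the job is handed in when it is done.

Besides the shell and the picture viewer there is one more tool, called after "Emit:" by a JSON object that holds its "fn" and its "kwargs", one argument or row to a line. drive_tool: Moves the arm, as the interface text tells. Its arguments: {"type":"object","properties":{"slide":{"type":"array"},"delta_rot":{"type":"array"},"claw":{"type":"array"}},"required":["slide","delta_rot","claw"]}

```bash
ls; mkdir -p pics; python3 - <<'E'
from station import *
import cv2,numpy as np
s=read_state();print({k:np.round(v,4).tolist() for k,v in s.items()})
ims=[]
for n in("side","top"):
    f=grab_frame(n);cv2.imwrite(f"pics/{n}0.png",f["pixels"][:,:,::-1])
    print(n,f["fx"],f["cx"],f["cy"],f["k1"],np.round(f["R"],3).tolist(),np.round(f["t"],3).tolist())
    for l in["crate_base_center","crate_base_yellow_end","crate_first_yellow_end","crate_first_center","rack","jar_center","media_bottle","burner","open_bottle","scissors","screw_cap"]:
        print(l,[(round(d["score"],2),np.round(d["position"],3).tolist()) for d in spot_in(l,f)[:4]])
E
```

```text
pics
{'clock': 0.0, 'qpos': [1.2154, 0.3005, 1.5216, 0.0, 1.3207, -0.0666], 'dq': [-0.0002, -0.0002, -0.0005, -0.0022, 0.0005, 0.0], 'tau': [0.0007, -54.3515, -36.1799, -0.0001, 0.004, -0.0], 'position': [0.1565, 0.527, 0.2091], 'orientation': [0.1439, 0.9896, -0.0006, -0.0001], 'contact_force': [-0.2599, -0.3987, 0.1095], 'moment': [-0.0026, 0.0165, -0.0419], 'finger_force': 0.0, 'width': 1.0021}
side 482.4333137287648 278.14067607376313 212.14303055827773 0.017683442633009663 [[0.939, -0.343, -0.015], [-0.199, -0.509, -0.837], [0.28, 0.789, -0.547]] [-0.551, 0.229, 0.982]
crate_base_center [(0.98, [0.548, -0.334, 0.061])]
crate_base_yellow_end [(0.7, [0.548, -0.337, 0.062]), (0.27, [0.594, 0.197, 0.095])]
crate_first_yellow_end [(0.71, [0.554, 0.294, 0.135])]
crate_first_center [(0.56, [0.554, 0.29, 0.137]), (0.23, [0.599, 0.235, 0.006])]
rack [(0.93, [0.596, 0.239, 0.004]), (0.55, [0.556, 0.294, 0.134])]
jar_center [(0.74, [0.466, 0.016, 0.045])]
media_bottle [(0.92, [0.578, 0.007, 0.077])]
burner [(0.74, [0.744, -0.024, 0.062])]
open_bottle [(0.82, [0.771, -0.178, 0.039]), (0.74,
[... 359 characters left out ...]
.065])]
crate_base_yellow_end [(0.61, [0.741, 0.0, 0.073]), (0.58, [0.551, -0.327, 0.06])]
crate_first_yellow_end [(0.7, [0.548, 0.27, 0.119])]
crate_first_center [(0.58, [0.543, 0.271, 0.122]), (0.55, [0.472, 0.032, 0.059])]
rack [(0.69, [0.649, 0.264, 0.005]), (0.46, [0.606, 0.27, 0.152]), (0.41, [0.582, 0.029, 0.1])]
jar_center [(0.74, [0.471, 0.029, 0.059]), (0.22, [0.773, -0.162, 0.042])]
media_bottle [(0.55, [0.584, 0.027, 0.101]), (0.43, [0.579, -0.324, 0.058]), (0.32, [0.544, 0.268, 0.12])]
burner [(0.72, [0.738, 0.0, 0.077])]
open_bottle []
scissors [(0.59, [0.429, -0.101, 0.001]), (0.17, [0.649, 0.26, 0.004])]
screw_cap [(0.57, [0.672, -0.1, 0.017]), (0.29, [0.532, -0.304, 0.063])]
```

View pics/side0.png

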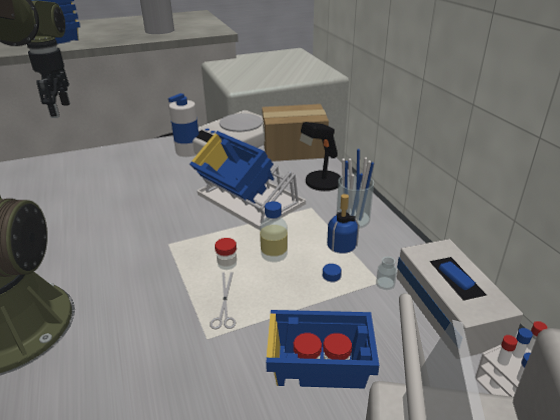

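View pics/top0.png

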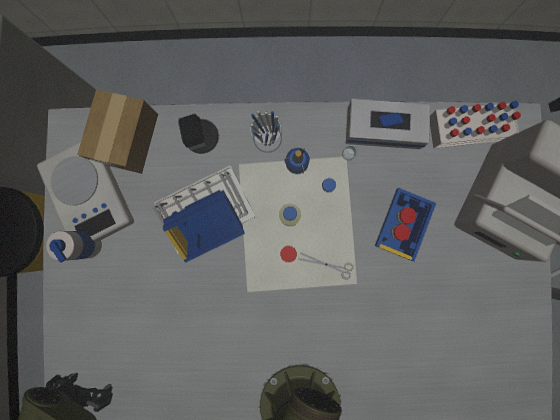

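The side view shows the base crate at about (322,348) with its yellow end at (272,348), the jar at (226,250) and the nested pair at (232,165). In the top view the base crate is at (407,224), yellow end towards the robot. The pair is at (205,225), yellow end lower-left, and the jar is at (288,254). Next I fit crate models to the colour masks.

```bash
cat > h.py <<'E'
import numpy as np,cv2
from scipy.spatial.transform import Rotation as Ro
from scipy.optimize import minimize
from station import *
def proj(f,X):
    c=np.asarray(X)@np.array(f["R"]).T+f["t"]; s=c[:,:2]/c[:,2:]
    s=s*(1+f["k1"]*(s**2).sum(1,keepdims=True))
    return s*[f["fx"],f["fy"]]+[f["cx"],f["cy"]]
def ray(f,uv):
    p=(np.array(uv)-[f["cx"],f["cy"]])/[f["fx"],f["fy"]]; s=p.copy()
    for _ in range(8): s=p/(1+f["k1"]*(s@s))
    R=np.array(f["R"]); d=R.T@np.r_[s,1]; return -R.T@f["t"],d/np.linalg.norm(d)
def tri(rs):
    A=sum(np.eye(3)-np.outer(d,d) for o,d in rs);b=sum((np.eye(3)-np.outer(d,d))@o for o,d in rs)
    return np.linalg.solve(A,b)
def box(a,b,z): return [[i*a,j*b,z] for i in(-1,1) for j in(-1,1)]
RIM=np.array(box(.0925,.0605,.016)+box(.0925,.0605,.04)); FR=np.array(box(.077,.045,-.04)+box(.0835,.0515,.016))
def cmask(f,roi):
    h=cv2.cvtColor(f["pixels"],cv2.COLOR_RGB2HSV); H,S,V=cv2.split(h)
    m=(((H>105)&(H<125)&(S>130))|((H>18)&(H<30)&(S>110)))&(V>25)
    m=m.astype(np.uint8); k=np.zeros_like(m);x0,y0,x1,y1=roi;k[y0:y1,x0:x1]=1
    m=cv2.morphologyEx(m*k,cv2.MORPH_CLOSE,np.ones((5,5)))
    n,l,st,_=cv2.connectedComponentsWithStats(m); m=(l==1+st[1:,4].argmax()).astype(np.uint8)
    c,_=cv2.findContours(m,0,1); o=np.zeros_like(m); cv2.drawContours(o,c,-1,1,-1); return o
def render(f,parts,sc=4):
    o=np.zeros((420*sc,560*sc),np.uint8)
    for P in parts:
        hu=cv2.convexHull(proj(f,P).astype(np.float32)).reshape(-1,2)
        cv2.fillConvexPoly(o,np.round(((hu+.5)*sc-.5)*16).astype(np.int32),1,shift=4)
    return o
def fit(obs,pose,p0,scale,mk):
    ms=[(f,cv2.resize(m*255,None,fx=4,fy=4,interpolation=cv2.INTER_LINEAR)>127) for f,m in obs]
    def cost(q):
        parts=mk(p0+q*scale); return sum(np.count_nonzero(render(f,parts).astype(bool)^m) for f,m in ms)/16
    n=len(p0)
    best=None
    for k in range(2):
        q0=np.zeros(n) if best is None else best.x
        best=minimize(cost,q0,method="Nelder-Mead",options=dict(initial_simplex=np.vstack([q0]+[q0+e for e in np.eye(n)]),maxiter=250,xatol=.02,fatol=.3))
    return p0+best.x*scale,best.fun
def crate(c,R): return [RIM@R.T+c,FR@R.T+c]
def mk_flat(z=None):
    def mk(p):
        R=Ro.from_euler('z',p[2]).as_matrix(); return crate(np.r_[p[:2],z if z else p[3]],R)
    return mk
def Rrack(yaw,tilt=np.pi/6): # crate axes on rack; yaw = azimuth of crate x
    Rr=Ro.from_euler('z',yaw-np.pi/2).as_matrix()
    x=[0,1,0];z=[-np.sin(tilt),0,np.cos(tilt)];return Rr@np.array([x,np.cross(z,x),z]).T
def mk_pair(p): # p: second centre xyz,yaw
    R=Rrack(p[3]); return crate(p[:3],R)+crate(p[:3]+.036*R[:,2],R)
def mk_one(p): return crate(p[:3],Rrack(p[3]))
def move(T,Rt): # slide/rot to reach TCP pose T,Rt (from measured pose)
    s=read_state(); R=Ro.from_quat(s["orientation"]); 
    return np.round(R.inv().apply(T-s["position"])*1000,1).tolist(),np.round((R.inv()*Ro.from_matrix(Rt)).as_rotvec(),3).tolist()
E
python3 - <<'E'
from h import *
fs=grab_frame("side");ft=grab_frame("top")
ob=[(fs,cmask(fs,(255,300,385,395))),(ft,cmask(ft,(365,175,445,270)))]
op=[(fs,cmask(fs,(185,125,280,205))),(ft,cmask(ft,(150,185,250,270)))]
print([m.sum() for f,m in ob+op])
b,c=fit(ob,0,np.array([.55,-.327,2.7]),np.array([.01,.01,.1]),mk_flat(.04));print("base",b.round(4),c)
p,c2=fit(op,0,np.array([.56,.27,.09,1.95]),np.array([.01,.01,.01,.1]),mk_pair);print("pair",p.round(4),c2)
np.save("base.npy",b);np.save("pair.npy",p)
rs=[]
for f,r in((fs,(210,230,245,275)),(ft,(278,244,300,266))):
    x0,y0,x1,y1=r;H=cv2.cvtColor(f["pixels"],cv2.COLOR_RGB2HSV)[y0:y1,x0:x1]
    m=((H[...,0]<8)|(H[...,0]>172))&(H[...,1]>120);ys,xs=np.nonzero(m);rs.append(ray(f,[xs.mean()+x0,ys.mean()+y0]));print(m.sum())
print("jar",tri(rs).round(4))
out=[]
for f,o,pr in((fs,op[0],0),(ft,op[1],1)):
    im=f["pixels"][:,:,::-1].copy();im=cv2.resize(im,None,fx=4,fy=4,interpolation=cv2.INTER_CUBIC)
    for P in mk_pair(p)+mk_flat(.04)(b):
        m=render(f,[P]);cv2.drawContours(im,cv2.findContours(m,0,1)[0],-1,(0,255,0),1)
    if pr==0: out+=[im[480:820,720:1120],im[1190:1590,1030:1550][:, :400]]
    else: out+=[im[740:1080,600:1000],im[720:1060,1430:1830]]
out=[cv2.resize(o,(400,300)) for o in out]
cv2.imwrite("pics/fit.png",np.vstack([np.hstack(out[:2]),np.hstack(out[2:])]))
E
```

```text
[np.uint64(7742), np.uint64(2504), np.uint64(3457), np.uint64(3266)]
base [ 0.5503 -0.3186  2.7483] 546.0
pair [0.5707 0.2741 0.0947 2.0075] 523.25
299
197
jar [0.4676 0.0288 0.0507]
```

View pics/fit.png

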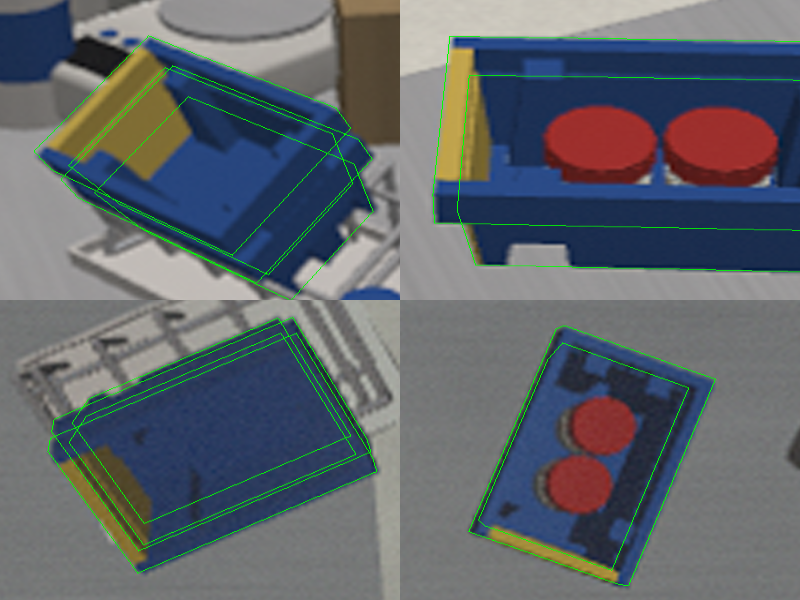

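```bash
cat >> h.py <<'E'
def grasp(c,R,back=0,depth=.029,sx=0):
    Rt=np.array([R[:,0],-R[:,1],-R[:,2]]).T
    return c+R@np.array([sx,.0555,.04-depth+back]),Rt
E
python3 - <<'E'
from h import *
p=np.load("pair.npy");R=Rrack(p[3]);c=p[:3]+.036*R[:,2];print(c,R.round(3).tolist())
for b in(.08,0):
    T,Rt=grasp(c,R,b);print(T.round(4),move(T,Rt))
E
```

```text
[0.55442779 0.2664842  0.12585197] [[-0.423, -0.785, -0.453], [0.906, -0.366, -0.211], [0.0, -0.5, 0.866]]
[0.4696 0.2269 0.1769] ([-385.6, -198.7, 32.8], [-0.492, -0.221, 0.825])
[0.5059 0.2438 0.1076] ([-415.5, -172.2, 102.1], [-0.492, -0.221, 0.825])
```

Emit:
{"fn": "drive_tool", "kwargs": {
  "slide": [
    [-60,-30,0],
    [-120,-60,0],
    [-180,-90,5],
    [-240,-120,10],
    [-300,-150,15],
    [-340,-175,22],
    [-370,-190,28],
    [-385.6,-198.7,32.8],
    [-385.6,-198.7,32.8],
    [-385.6,-198.7,32.8]
  ],
  "delta_rot": [
    [-0.06,-0.03,0.1],
    [-0.12,-0.05,0.2],
    [-0.18,-0.08,0.31],
    [-0.24,-0.11,0.41],
    [-0.3,-0.13,0.51],
    [-0.36,-0.16,0.61],
    [-0.42,-0.19,0.71],
    [-0.492,-0.221,0.825],
    [-0.492,-0.221,0.825],
    [-0.492,-0.221,0.825]
  ],
  "claw": [40,40,40,40,40,40,40,40,40,40]
}}

```text
clock: 2.55
position: [0.4696, 0.2276, 0.1775]
orientation: [0.517, 0.816, 0.218, 0.139]
contact_force: [0.4, 0.1, 0.6]
width: 0.399
finger_force: 0.0
```

```bash
python3 - <<'E'
from h import *
p=np.load("pair.npy");R=Rrack(p[3]);c=p[:3]+.036*R[:,2]
s=read_state();print(s["position"],s["width"],s["qpos"])
for b in(.08,0):
    print(move(*grasp(c,R,b)))
fs=grab_frame("side");cv2.imwrite("pics/a1.png",cv2.resize(fs["pixels"][100:240,150:350,::-1],None,fx=4,fy=4,interpolation=2))
E
```

```text
[0.46955116 0.22756865 0.17745073] 0.3992569031510851 [ 0.36120259  0.01246796  2.0231174   0.07034832  0.58531795 -0.12734476]
([-0.6, -0.4, 0.4], [-0.0, -0.001, 0.003])
([-0.7, -0.4, 80.4], [-0.0, -0.001, 0.003])
```

View pics/a1.png

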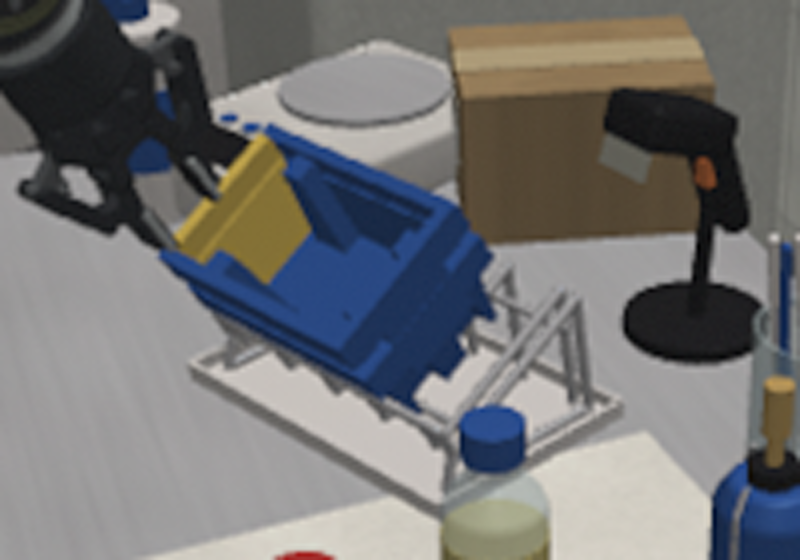

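The gripper is over the front rim, with the fingers straddling it near (190,195) in the crop. I'll descend, close and check the forces.

Emit:
{"fn": "drive_tool", "kwargs": {
  "slide": [
    [-0.5,-0.4,25],
    [-0.5,-0.4,45],
    [-0.5,-0.4,60],
    [-0.5,-0.4,72],
    [-0.5,-0.4,80],
    [-0.5,-0.4,80],
    [-0.5,-0.4,80],
    [-0.5,-0.4,80],
    [-0.5,-0.4,80],
    [-0.5,-0.4,80]
  ],
  "delta_rot": [
    [0,0,0.003],
    [0,0,0.003],
    [0,0,0.003],
    [0,0,0.003],
    [0,0,0.003],
    [0,0,0.003],
    [0,0,0.003],
    [0,0,0.003],
    [0,0,0.003],
    [0,0,0.003]
  ],
  "claw": [40,40,40,40,40,40,0,0,0,0]
}}

```text
clock: 3.85
position: [0.5059, 0.2433, 0.1077]
orientation: [0.52, 0.814, 0.219, 0.139]
contact_force: [-1.9, -2.2, 3.6]
width: 0.089
finger_force: 59.0
```

Emit:
{"fn": "drive_tool", "kwargs": {
  "slide": [
    [0,0,-3],
    [0,0,-8],
    [0,0,-15],
    [0,0,-25],
    [0,0,-36],
    [0,0,-48],
    [0,0,-60],
    [0,0,-75],
    [0,0,-90],
    [0,0,-100]
  ],
  "delta_rot": [
    [0,0,0],
    [0,0,0],
    [0,0,0],
    [0,0,0],
    [0,0,0],
    [0,0,0],
    [0,0,0],
    [0,0,0],
    [0,0,0],
    [0,0,0]
  ],
  "claw": [0,0,0,0,0,0,0,0,0,0]
}}

```text
clock: 5.1
position: [0.4602, 0.2219, 0.1951]
orientation: [0.52, 0.814, 0.219, 0.139]
contact_force: [0.5, 0.2, -1.9]
width: 0.091
finger_force: 58.8
```

```bash
python3 - <<'E'
from h import *
s=read_state();print(s["position"],s["contact_force"],s["width"])
fs=grab_frame("side");ft=grab_frame("top")
a=fs["pixels"][80:240,140:340,::-1];b=ft["pixels"][160:290,130:300,::-1]
cv2.imwrite("pics/a2.png",np.hstack([cv2.resize(a,(400,320),interpolation=2),cv2.resize(b,(400,320),interpolation=2)]))
b=np.load("base.npy");Rb=Ro.from_euler('z',b[2]).as_matrix();cb=np.r_[b[:2],.04]
R=Ro.from_euler('z',b[2]+np.pi).as_matrix()
for z in(.072+.11,.072+.02): 
    T,Rt=grasp(cb+[0,0,z],R);print(T.round(4),move(T,Rt))
E
```

```text
[0.46020267 0.22192767 0.19511641] [ 0.51413824  0.18143751 -1.85127797] 0.09141038370396552
[ 0.5716 -0.2673  0.233 ] ([-490.6, -71.8, -86.1], [0.242, -0.627, 2.33])
[ 0.5716 -0.2673  0.143 ] ([-490.7, -117.0, -8.3], [0.242, -0.627, 2.33])
```

View pics/a2.png

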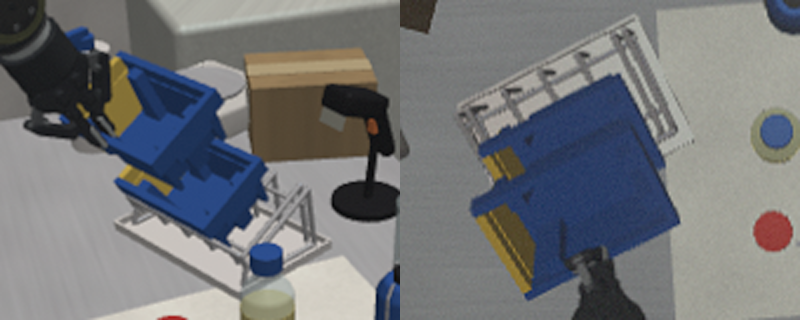

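The upper crate is out at (165,110) and the lower one stayed on the rack at (190,185). Next I level it at height and carry it across.

```bash
cat >> h.py <<'E'
from scipy.spatial.transform import Slerp
def rows(wps,ns):
    "wps: list of (T,Rt); ns rows per leg. prints rows relative to current pose"
    s=read_state();R0=Ro.from_quat(s["orientation"]);P=np.array(s["position"]);Rp=R0;S=[];D=[]
    for (T,Rt),n in zip(wps,ns):
        Rt=Ro.from_matrix(Rt);sl=Slerp([0,1],Ro.concatenate([Rp,Rt]))
        for k in range(1,n+1):
            a=k/n; S.append(np.round(R0.inv().apply(P+(T-P)*a-s["position"])*1000,1).tolist());D.append(np.round((R0.inv()*sl(a)).as_rotvec(),3).tolist())
        P,Rp=T,Rt
    for i in range(0,len(S),10): print(S[i:i+10]);print(D[i:i+10])
E
python3 - <<'E'
from h import *
b=np.load("base.npy");p=np.load("pair.npy")
R1=Ro.from_euler('z',p[3]).as_matrix();R=Ro.from_euler('z',b[2]+np.pi).as_matrix()
cb=np.r_[b[:2],.04]
w1=(np.array([.45,.2,.33]),grasp(cb,R1)[1])
T,Rt=grasp(cb+[0,0,.072+.10],R)
w2=(np.r_[T[:2],.33],Rt)
rows([w1,w2],[4,16])
E
```

```text
[[-3.8, 12.8, -31.5], [-7.7, 25.7, -63.0], [-11.5, 38.5, -94.5], [-15.4, 51.3, -126.1], [-45.1, 46.7, -128.8], [-74.8, 42.0, -131.6], [-104.4, 37.4, -134.3], [-134.1, 32.7, -137.1], [-163.8, 28.1, -139.8], [-193.5, 23.4, -142.6]]
[[0.131, -0.0, -0.001], [0.263, -0.0, -0.001], [0.394, -0.001, -0.002], [0.526, -0.001, -0.002], [0.524, -0.04, 0.144], [0.521, -0.08, 0.291], [0.516, -0.119, 0.437], [0.509, -0.158, 0.584], [0.5, -0.198, 0.73], [0.489, -0.237, 0.876]]
[[-223.2, 18.7, -145.3], [-252.9, 14.1, -148.1], [-282.6, 9.4, -150.8], [-312.3, 4.8, -153.5], [-342.0, 0.1, -156.3], [-371.7, -4.5, -159.0], [-401.3, -9.2, -161.8], [-431.0, -13.8, -164.5], [-460.7, -18.5, -167.3], [-490.4, -23.1, -170.0]]
[[0.475, -0.276, 1.023], [0.46, -0.316, 1.169], [0.442, -0.355, 1.315], [0.421, -0.394, 1.461], [0.399, -0.433, 1.606], [0.373, -0.472, 1.752], [0.345, -0.511, 1.897], [0.314, -0.55, 2.041], [0.28, -0.589, 2.186], [0.242, -0.627, 2.33]]
```

Emit:
{"fn": "drive_tool", "kwargs": {
  "slide": [
    [-4,13,-31],
    [-8,26,-63],
    [-12,38,-94],
    [-15,51,-126],
    [-45,47,-129],
    [-75,42,-132],
    [-104,37,-134],
    [-134,33,-137],
    [-164,28,-140],
    [-193,23,-143]
  ],
  "delta_rot": [
    [0.131,0,0],
    [0.263,0,0],
    [0.394,0,0],
    [0.526,0,0],
    [0.524,-0.04,0.144],
    [0.521,-0.08,0.291],
    [0.516,-0.119,0.437],
    [0.509,-0.158,0.584],
    [0.5,-0.198,0.73],
    [0.489,-0.237,0.876]
  ],
  "claw": [0,0,0,0,0,0,0,0,0,0]
}}

```text
clock: 6.45
position: [0.4954, 0.0241, 0.3285]
orientation: [0.852, 0.524, -0.001, -0.0]
contact_force: [-0.0, 0.3, -1.7]
width: 0.087
finger_force: 59.0
```

```bash
python3 - <<'E'
from h import *
b=np.load("base.npy");s=read_state();print(s["position"],s["qpos"])
R=Ro.from_euler('z',b[2]+np.pi).as_matrix();cb=np.r_[b[:2],.04]
T,Rt=grasp(cb+[0,0,.072+.08],R)
rows([(np.r_[T[:2],.31],Rt)],[10])
E
```

```text
[0.49541371 0.0241068  0.32846648] [-2.49601674e-02  1.14570054e-01  1.47155229e+00 -5.11994863e-04
  1.55793745e+00  4.43118148e-01]
[[-22.6, 19.9, 1.8], [-45.1, 39.9, 3.7], [-67.7, 59.8, 5.5], [-90.3, 79.8, 7.4], [-112.8, 99.7, 9.2], [-135.4, 119.7, 11.0], [-158.0, 139.6, 12.9], [-180.5, 159.6, 14.7], [-203.1, 179.5, 16.6], [-225.7, 199.5, 18.4]]
[[-0.0, 0.0, 0.15], [-0.0, 0.001, 0.299], [-0.0, 0.001, 0.449], [-0.0, 0.001, 0.598], [-0.0, 0.001, 0.748], [-0.0, 0.002, 0.898], [-0.0, 0.002, 1.047], [-0.0, 0.002, 1.197], [-0.0, 0.002, 1.346], [-0.0, 0.003, 1.496]]
```

Emit:
{"fn": "drive_tool", "kwargs": {
  "slide": [
    [-22,20,2],
    [-45,40,4],
    [-68,60,5],
    [-90,80,7],
    [-113,100,9],
    [-135,120,11],
    [-158,140,13],
    [-180,160,15],
    [-203,180,17],
    [-226,199.5,18]
  ],
  "delta_rot": [
    [0,0,0.15],
    [0,0,0.3],
    [0,0,0.45],
    [0,0,0.6],
    [0,0,0.75],
    [0,0,0.9],
    [0,0,1.05],
    [0,0,1.2],
    [0,0.002,1.35],
    [0,0.003,1.496]
  ],
  "claw": [0,0,0,0,0,0,0,0,0,0]
}}

```text
clock: 7.7
position: [0.5729, -0.2673, 0.3101]
orientation: [0.981, -0.195, -0.0, -0.0]
contact_force: [1.1, -0.4, -1.7]
width: 0.089
finger_force: 59.0
```

Emit:
{"fn": "drive_tool", "kwargs": {
  "slide": [
    [0,0,30],
    [0,0,60],
    [0,0,60],
    [0,0,60]
  ],
  "delta_rot": [
    [0,0,0],
    [0,0,0],
    [0,0,0],
    [0,0,0]
  ],
  "claw": [0,0,0,0]
}}

```text
clock: 8.2
position: [0.573, -0.2664, 0.2523]
orientation: [0.981, -0.193, 0.001, -0.0]
contact_force: [-0.0, 0.1, -1.1]
width: 0.09
finger_force: 59.0
```

```bash
python3 - <<'E'
from h import *
b=np.load("base.npy");s=read_state();print(s["position"],s["contact_force"])
R=Ro.from_euler('z',b[2]+np.pi).as_matrix();cb=np.r_[b[:2],.04]
T,Rt=grasp(cb+[0,0,.072],R);print(T,move(T,Rt))
fs=grab_frame("side");ft=grab_frame("top")
c=s["position"]-R@np.array([0,.0555,.011]);P=crate(c,R)+crate(cb,Ro.from_euler('z',b[2]).as_matrix())
out=[]
for f,(x0,y0,x1,y1) in((fs,(250,210,410,410)),(ft,(350,150,470,290))):
    im=cv2.resize(f["pixels"][:,:,::-1],None,fx=4,fy=4,interpolation=2)
    for Q in P: cv2.drawContours(im,cv2.findContours(render(f,[Q]),0,1)[0],-1,(0,255,0),1)
    o=im[4*y0:4*y1,4*x0:4*x1];out.append(cv2.resize(o,(int(o.shape[1]*560/o.shape[0])*395//480,460)))
cv2.imwrite("pics/a3.png",np.hstack(out))
E
```

```text
[ 0.57303277 -0.26635763  0.25228427] [-0.0065581   0.13099183 -1.10539899]
[ 0.57155507 -0.26728883  0.123     ] ([-1.3, 1.5, 129.3], [-0.001, -0.002, 0.005])
```

View pics/a3.png

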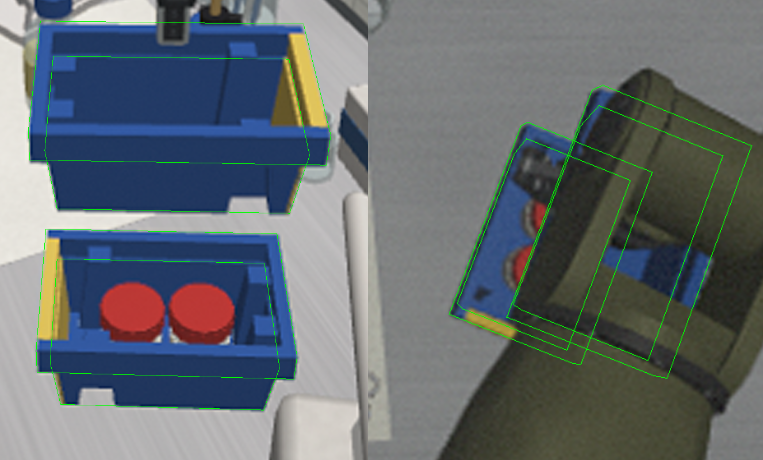

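The outlines agree with the held crate and the base crate to about a pixel: the held one is above, yellow end to the right at (308,80), and the base is below, yellow end at (50,300). Lowering now.

Emit:
{"fn": "drive_tool", "kwargs": {
  "slide": [
    [-1,1,30],
    [-1.3,1.5,60],
    [-1.3,1.5,85],
    [-1.3,1.5,102],
    [-1.3,1.5,112],
    [-1.3,1.5,117],
    [-1.3,1.5,121],
    [-1.3,1.5,123],
    [-1.3,1.5,125],
    [-1.3,1.5,125]
  ],
  "delta_rot": [
    [0,0,0.003],
    [0,0,0.005],
    [0,0,0.005],
    [0,0,0.005],
    [0,0,0.005],
    [0,0,0.005],
    [0,0,0.005],
    [0,0,0.005],
    [0,0,0.005],
    [0,0,0.005]
  ],
  "claw": [0,0,0,0,0,0,0,0,0,0]
}}

```text
clock: 9.55
position: [0.5709, -0.2671, 0.1261]
orientation: [0.981, -0.195, 0.0, -0.0]
contact_force: [-0.4, -0.9, -1.3]
width: 0.09
finger_force: 59.0
```

Emit:
{"fn": "drive_tool", "kwargs": {
  "slide": [
    [0,0,1],
    [0,0,2],
    [0,0,2]
  ],
  "delta_rot": [
    [0,0,0],
    [0,0,0],
    [0,0,0]
  ],
  "claw": [0,0,0]
}}

```text
clock: 9.93
position: [0.5709, -0.2671, 0.1241]
orientation: [0.981, -0.195, 0.0, -0.0]
contact_force: [-0.0, 0.4, -1.8]
width: 0.087
finger_force: 59.0
```

Emit:
{"fn": "drive_tool", "kwargs": {
  "slide": [
    [0,0,1],
    [0,0,2],
    [0,0,2]
  ],
  "delta_rot": [
    [0,0,0],
    [0,0,0],
    [0,0,0]
  ],
  "claw": [0,0,0]
}}

```text
clock: 10.3
position: [0.5714, -0.2667, 0.1237]
orientation: [0.981, -0.195, 0.001, -0.0]
contact_force: [-4.1, 6.5, 11.9]
width: 0.087
finger_force: 60.7
```

Emit:
{"fn": "drive_tool", "kwargs": {
  "slide": [
    [0,0,-0.8],
    [0,0,-0.8],
    [0,0,-0.8],
    [0,0,-0.8],
    [0,0,-15],
    [0,0,-40],
    [0,0,-80],
    [0,0,-130],
    [0,0,-160],
    [0,0,-160]
  ],
  "delta_rot": [
    [0,0,0],
    [0,0,0],
    [0,0,0],
    [0,0,0],
    [0,0,0],
    [0,0,0],
    [0,0,0],
    [0,0,0],
    [0,0,0],
    [0,0,0]
  ],
  "claw": [0,25,40,40,40,40,40,80,80,80]
}}

```text
clock: 11.55
position: [0.5713, -0.2674, 0.2857]
orientation: [0.981, -0.195, 0.003, 0.001]
contact_force: [0.5, 0.2, -0.7]
width: 0.8
finger_force: 0.0
```

```bash
python3 - <<'E'
from h import *
b=np.load("base.npy");s=read_state();print(s["position"],s["qpos"])
fs=grab_frame("side");ft=grab_frame("top")
R=Ro.from_euler('z',b[2]+np.pi).as_matrix();cb=np.r_[b[:2],.04]
out=[]
for f,(x0,y0,x1,y1) in((fs,(250,240,410,400)),(ft,(350,150,470,290))):
    im=cv2.resize(f["pixels"][:,:,::-1],None,fx=4,fy=4,interpolation=2)
    for Q in crate(cb+[0,0,.072],R)+crate(cb,R): cv2.drawContours(im,cv2.findContours(render(f,[Q]),0,1)[0],-1,(0,255,0),1)
    o=im[4*y0:4*y1,4*x0:4*x1];out.append(cv2.resize(o,(400,450)))
cv2.imwrite("pics/a4.png",np.hstack(out))
m=cmask(fs,(250,230,410,400))
a=np.array([b[0],b[1]]);mk=lambda p:mk_flat(.04)(np.array([p[0],p[1],p[2]]))+mk_flat(.112)(np.array([p[3],p[4],p[5]+np.pi]))
q,c=fit([(fs,m)],0,np.r_[b,b],np.array([.005,.005,.05]*2),mk);print(q.round(4),c,m.sum())
# rack second crate now alone
op=[(fs,cmask(fs,(185,125,280,205))),(ft,cmask(ft,(150,170,255,270)))]
p=np.load("pair.npy");p2,c=fit(op,0,p,np.array([.01,.01,.01,.1]),mk_one);print("second",p2.round(4),p.round(4),c,[m.sum() for f,m in op]);np.save("second.npy",p2)
rs=[]
for f,r in((fs,(210,230,245,275)),(ft,(278,244,300,266))):
    x0,y0,x1,y1=r;H=cv2.cvtColor(f["pixels"],cv2.COLOR_RGB2HSV)[y0:y1,x0:x1]
    m=((H[...,0]<8)|(H[...,0]>172))&(H[...,1]>120);ys,xs=np.nonzero(m);rs.append(ray(f,[xs.mean()+x0,ys.mean()+y0]));print(m.sum())
print("jar",tri(rs).round(4))
E
```

```text
[ 0.57131903 -0.26739552  0.28570901] [-4.96097101e-01  4.43051000e-01  1.15333839e+00  6.97876105e-04
  1.53933319e+00  1.46801026e+00]
[ 0.5517 -0.3177  2.7336  0.5487 -0.3196  2.7567] 582.1875 11638
second [0.5731 0.2755 0.0947 1.9992] [0.5707 0.2741 0.0947 2.0075] 443.875 [np.uint64(2766), np.uint64(2769)]
299
198
jar [0.4675 0.0288 0.0507]
```

View pics/a4.png

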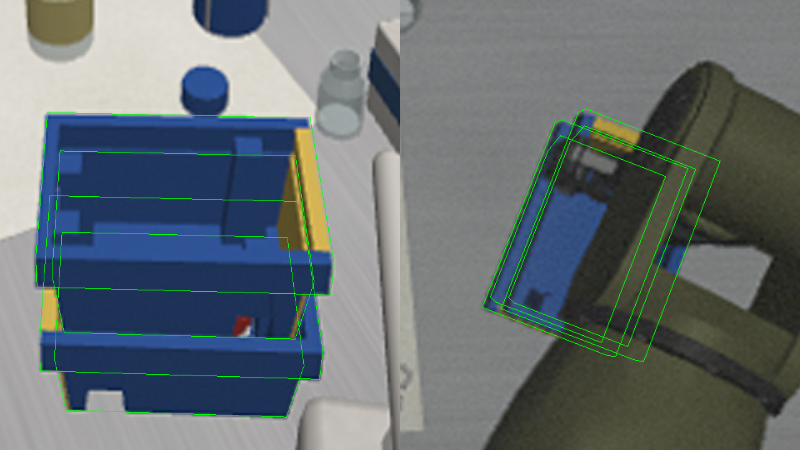

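```bash
cat >> h.py <<'E'
def down(az):
    y=np.array([np.cos(az),np.sin(az),0]);z=np.array([0,0,-1.]);return np.array([np.cross(y,z),y,z]).T
E
python3 - <<'E'
from h import *
b=np.load("base.npy");Rt=down(b[2]-np.pi)
rows([(np.array([.4675,.0288,.16]),Rt)],[10])
E
```

```text
[[-20.9, -23.4, 12.2], [-41.7, -46.7, 24.4], [-62.6, -70.1, 36.6], [-83.5, -93.5, 48.8], [-104.3, -116.8, 61.0], [-125.2, -140.2, 73.2], [-146.1, -163.5, 85.4], [-166.9, -186.9, 97.6], [-187.8, -210.3, 109.8], [-208.7, -233.6, 122.0]]
[[-0.0, -0.0, -0.157], [-0.0, -0.0, -0.314], [-0.0, -0.0, -0.471], [-0.0, -0.0, -0.628], [-0.0, -0.0, -0.785], [-0.0, -0.0, -0.942], [-0.0, -0.001, -1.1], [-0.0, -0.001, -1.257], [-0.0, -0.001, -1.414], [-0.0, -0.001, -1.571]]
```

Emit:
{"fn": "drive_tool", "kwargs": {
  "slide": [
    [-21,-23,5],
    [-42,-47,12],
    [-63,-70,24],
    [-84,-94,40],
    [-104,-117,58],
    [-125,-140,73],
    [-146,-164,85],
    [-167,-187,98],
    [-188,-210,110],
    [-208.7,-233.6,122]
  ],
  "delta_rot": [
    [0,0,-0.157],
    [0,0,-0.314],
    [0,0,-0.471],
    [0,0,-0.628],
    [0,0,-0.785],
    [0,0,-0.942],
    [0,0,-1.1],
    [0,0,-1.257],
    [0,0,-1.414],
    [0,0,-1.571]
  ],
  "claw": [80,80,80,80,80,80,80,80,80,80]
}}

```text
clock: 12.9
position: [0.4665, 0.0296, 0.1588]
orientation: [0.83, 0.557, -0.0, -0.001]
contact_force: [1.2, 0.1, 0.4]
width: 0.8
finger_force: 0.0
```

```bash
python3 - <<'E'
from h import *
b=np.load("base.npy");Rt=down(b[2]-np.pi)
print(move(np.array([.4675,.0288,.028]),Rt),read_state()["position"])
E
```

```text
([-0.3, 1.3, 130.8], [-0.001, 0.0, 0.005]) [0.46653717 0.02956117 0.15877966]
```

Emit:
{"fn": "drive_tool", "kwargs": {
  "slide": [
    [-0.3,1.3,40],
    [-0.3,1.3,75],
    [-0.3,1.3,105],
    [-0.3,1.3,122],
    [-0.3,1.3,130],
    [-0.3,1.3,130],
    [-0.3,1.3,130],
    [-0.3,1.3,130],
    [-0.3,1.3,130],
    [-0.3,1.3,130]
  ],
  "delta_rot": [
    [0,0,0.005],
    [0,0,0.005],
    [0,0,0.005],
    [0,0,0.005],
    [0,0,0.005],
    [0,0,0.005],
    [0,0,0.005],
    [0,0,0.005],
    [0,0,0.005],
    [0,0,0.005]
  ],
  "claw": [80,80,80,80,80,80,0,0,0,0]
}}

```text
clock: 14.15
position: [0.4692, 0.0281, 0.0312]
orientation: [0.833, 0.553, 0.001, 0.0]
contact_force: [-3.7, 1.1, 9.3]
width: 0.542
finger_force: 59.9
```

Emit:
{"fn": "drive_tool", "kwargs": {
  "slide": [
    [0,0,-5],
    [0,0,-20],
    [0,0,-50],
    [0,0,-90],
    [0,0,-135],
    [0,0,-180],
    [0,0,-215],
    [0,0,-230],
    [0,0,-230]
  ],
  "delta_rot": [
    [0,0,0],
    [0,0,0],
    [0,0,0],
    [0,0,0],
    [0,0,0],
    [0,0,0],
    [0,0,0],
    [0,0,0],
    [0,0,0]
  ],
  "claw": [0,0,0,0,0,0,0,0,0]
}}

```text
clock: 15.28
position: [0.4687, 0.0279, 0.2604]
orientation: [0.833, 0.553, 0.001, 0.0]
contact_force: [-0.6, 0.4, -1.9]
width: 0.533
finger_force: 61.5
```

```bash
python3 - <<'E'
from h import *
b=np.load("base.npy");Rt=down(b[2]-np.pi);s=read_state();print(s["position"],s["contact_force"],s["width"])
rows([(np.array([.55,-.3186,s["position"][2]]),Rt)],[9])
fs=grab_frame("side");cv2.imwrite("pics/a5.png",cv2.resize(fs["pixels"][100:400,130:430,::-1],(600,600),interpolation=2))
E
```

```text
[0.46867619 0.02786912 0.26040685] [-0.63053277  0.43709243 -1.89683728] 0.5327242743457037
[[-32.0, 23.3, 0.0], [-64.0, 46.5, 0.0], [-95.9, 69.8, 0.0], [-127.9, 93.0, 0.0], [-159.9, 116.3, 0.0], [-191.9, 139.5, 0.0], [-223.9, 162.8, 0.0], [-255.9, 186.0, 0.0], [-287.8, 209.3, 0.0]]
[[0.0, -0.0, -0.001], [0.0, -0.0, -0.001], [0.0, -0.0, -0.002], [0.001, -0.0, -0.002], [0.001, -0.001, -0.003], [0.001, -0.001, -0.003], [0.001, -0.001, -0.004], [0.001, -0.001, -0.004], [0.001, -0.001, -0.005]]
```

View pics/a5.png

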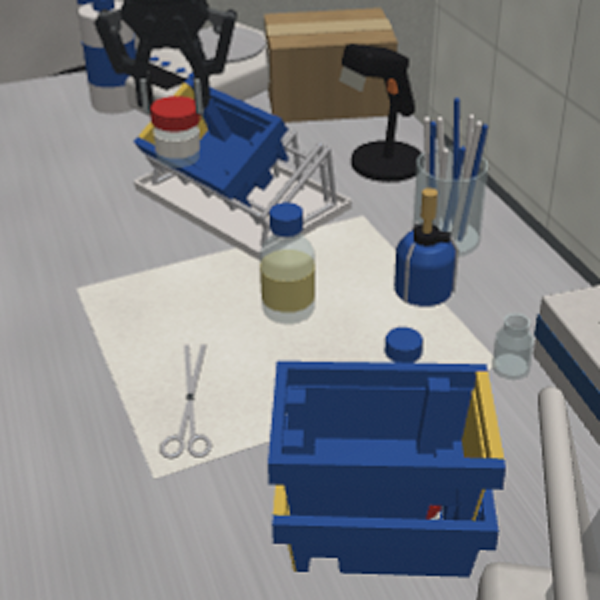

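The jar hangs upright from the gripper at (175,130) and the stack stands level. Now I carry the jar over and lower it in.

Emit:
{"fn": "drive_tool", "kwargs": {
  "slide": [
    [-32,23,0],
    [-64,46,0],
    [-96,70,0],
    [-128,93,0],
    [-160,116,0],
    [-192,140,0],
    [-224,163,0],
    [-256,186,0],
    [-287.8,209.3,0],
    [-287.8,209.3,0]
  ],
  "delta_rot": [
    [0,0,0],
    [0,0,0],
    [0,0,0],
    [0,0,0],
    [0,0,0],
    [0,0,0],
    [0,0,0],
    [0,0,0],
    [0,0,-0.005],
    [0,0,-0.005]
  ],
  "claw": [0,0,0,0,0,0,0,0,0,0]
}}

```text
clock: 16.58
position: [0.5495, -0.3204, 0.2569]
orientation: [0.832, 0.554, -0.0, -0.002]
contact_force: [-0.2, -0.1, -0.6]
width: 0.534
finger_force: 61.6
```

Emit:
{"fn": "drive_tool", "kwargs": {
  "slide": [
    [0,0,30],
    [0,0,60],
    [0,0,90],
    [0,0,115],
    [0,0,132],
    [0,0,142],
    [0,0,147],
    [0,0,150],
    [0,0,150]
  ],
  "delta_rot": [
    [0,0,0],
    [0,0,0],
    [0,0,0],
    [0,0,0],
    [0,0,0],
    [0,0,0],
    [0,0,0],
    [0,0,0],
    [0,0,0]
  ],
  "claw": [0,0,0,0,0,0,0,0,0]
}}

```text
clock: 17.7
position: [0.5502, -0.3186, 0.1103]
orientation: [0.832, 0.555, 0.0, 0.0]
contact_force: [0.7, -0.1, -0.1]
width: 0.536
finger_force: 61.6
```

Emit:
{"fn": "drive_tool", "kwargs": {
  "slide": [
    [0,0,1],
    [0,0,2],
    [0,0,2]
  ],
  "delta_rot": [
    [0,0,0],
    [0,0,0],
    [0,0,0]
  ],
  "claw": [0,0,0]
}}

```text
clock: 18.08
position: [0.5501, -0.3185, 0.108]
orientation: [0.832, 0.555, 0.0, 0.0]
contact_force: [-0.3, -0.4, 0.0]
width: 0.535
finger_force: 61.6
```

Emit:
{"fn": "drive_tool", "kwargs": {
  "slide": [
    [0,0,1],
    [0,0,2],
    [0,0,2]
  ],
  "delta_rot": [
    [0,0,0],
    [0,0,0],
    [0,0,0]
  ],
  "claw": [0,0,0]
}}

```text
clock: 18.45
position: [0.5502, -0.3186, 0.1064]
orientation: [0.832, 0.555, 0.0, 0.0]
contact_force: [-1.5, 0.9, 4.1]
width: 0.533
finger_force: 62.1
```

Emit:
{"fn": "drive_tool", "kwargs": {
  "slide": [
    [0,0,0],
    [0,0,0],
    [0,0,0],
    [0,0,0],
    [0,0,-10],
    [0,0,-30],
    [0,0,-60],
    [0,0,-100],
    [0,0,-140],
    [0,0,-180]
  ],
  "delta_rot": [
    [0,0,0],
    [0,0,0],
    [0,0,0],
    [0,0,0],
    [0,0,0],
    [0,0,0],
    [0,0,0],
    [0,0,0],
    [0,0,0],
    [0,0,0]
  ],
  "claw": [60,70,75,75,75,75,75,75,60,40]
}}

```text
clock: 19.7
position: [0.5498, -0.3185, 0.2883]
orientation: [0.832, 0.555, 0.001, 0.0]
contact_force: [-0.3, 0.2, 1.1]
width: 0.413
finger_force: 0.0
```

```bash
python3 - <<'E'
from h import *
p=np.load("second.npy");R=Rrack(p[3]);print(read_state()["position"])
T,Rt=grasp(p[:3],R,.08);T2,_=grasp(p[:3],R,.16)
print(T,T2);rows([(np.array([.47,.02,.30]),down(0.2)),(T2,Rt)],[10,8])
E
```

```text
[ 0.54984224 -0.31845564  0.28826381]
[0.48800829 0.23662508 0.14580193] [0.45162281 0.22000892 0.21508396]
[[28.2, -20.3, -1.2], [56.4, -40.7, -2.4], [84.6, -61.0, -3.6], [112.8, -81.4, -4.7], [141.0, -101.7, -5.9], [169.2, -122.0, -7.1], [197.4, -142.4, -8.3], [225.7, -162.7, -9.5], [253.9, -183.0, -10.7], [282.1, -203.4, -11.9]]
[[0.0, -0.0, -0.059], [0.0, -0.0, -0.119], [0.0, -0.0, -0.178], [0.001, -0.0, -0.237], [0.001, -0.0, -0.297], [0.001, -0.0, -0.356], [0.001, -0.0, -0.415], [0.001, -0.0, -0.474], [0.001, -0.0, -0.534], [0.001, -0.0, -0.593]]
[[304.3, -215.1, -1.3], [326.5, -226.8, 9.3], [348.7, -238.5, 20.0], [370.9, -250.2, 30.6], [393.1, -261.9, 41.2], [415.3, -273.6, 51.8], [437.5, -285.4, 62.4], [459.7, -297.1, 73.0]]
[[-0.06, 0.027, -0.621], [-0.121, 0.053, -0.648], [-0.182, 0.08, -0.675], [-0.244, 0.107, -0.701], [-0.306, 0.134, -0.727], [-0.368, 0.161, -0.753], [-0.43, 0.188, -0.778], [-0.492, 0.215, -0.802]]
```

Emit:
{"fn": "drive_tool", "kwargs": {
  "slide": [
    [28,-20,-1],
    [56,-41,-2],
    [85,-61,-4],
    [113,-81,-5],
    [141,-102,-6],
    [169,-122,-7],
    [197,-142,-8],
    [226,-163,-10],
    [254,-183,-11],
    [282,-203,-12]
  ],
  "delta_rot": [
    [0,0,-0.06],
    [0,0,-0.12],
    [0,0,-0.18],
    [0,0,-0.24],
    [0,0,-0.3],
    [0,0,-0.36],
    [0,0,-0.415],
    [0,0,-0.474],
    [0,0,-0.534],
    [0,0,-0.593]
  ],
  "claw": [40,40,40,40,40,40,40,40,40,40]
}}

```text
clock: 20.95
position: [0.4701, 0.0208, 0.299]
orientation: [0.632, 0.775, 0.001, 0.001]
contact_force: [-0.1, 0.7, 0.4]
width: 0.398
finger_force: 0.0
```

```bash
python3 - <<'E'
from h import *
p=np.load("second.npy");R=Rrack(p[3]);print(read_state()["position"])
T,Rt=grasp(p[:3],R,.08);T2,_=grasp(p[:3],R,.16)
rows([(T2,Rt),(T,Rt)],[7,3])
# stack check without the arm in view of top
fs=grab_frame("side");ft=grab_frame("top");b=np.load("base.npy")
mk=lambda q:mk_flat(.04)(q[:3])+mk_flat(.112)(np.array([q[3],q[4],q[5]+np.pi]))
obs=[(fs,cmask(fs,(250,230,410,400))),(ft,cmask(ft,(355,160,455,275)))]
q,c=fit(obs,0,np.r_[b,b],np.array([.005,.005,.05]*2),mk);print(q.round(4),c,[m.sum() for f,m in obs]);
# top view: upper crate only
q2,c=fit(obs,0,b,np.array([.005,.005,.05]),lambda q:mk_flat(.04)(q)+mk_flat(.112)(np.array([q[0],q[1],q[2]+np.pi])));print(q2.round(4),c)
im=cv2.resize(ft["pixels"][:,:,::-1],None,fx=4,fy=4,interpolation=2)
for Q in mk(q): cv2.drawContours(im,cv2.findContours(render(ft,[Q]),0,1)[0],-1,(0,255,0),1)
im2=cv2.resize(fs["pixels"][:,:,::-1],None,fx=4,fy=4,interpolation=2)
cv2.imwrite("pics/a6.png",np.hstack([im[640:1100,1400:1800],im2[980:1600,1000:1640][:,:][::1][:460,:400]]))
op=[(fs,cmask(fs,(185,125,280,205)))]
np.save("stack.npy",q)
E
```

```text
[0.47008942 0.02075268 0.29901602]
[[28.4, 3.1, 12.0], [56.8, 6.2, 24.0], [85.2, 9.3, 36.0], [113.7, 12.4, 48.0], [142.1, 15.5, 60.0], [170.5, 18.6, 72.0], [198.9, 21.7, 84.0], [201.9, 34.6, 107.1], [204.9, 47.6, 130.2], [207.9, 60.5, 153.3]]
[[-0.074, 0.008, -0.032], [-0.148, 0.017, -0.063], [-0.223, 0.025, -0.095], [-0.297, 0.034, -0.126], [-0.371, 0.042, -0.158], [-0.445, 0.051, -0.19], [-0.519, 0.059, -0.221], [-0.519, 0.059, -0.221], [-0.519, 0.059, -0.221], [-0.519, 0.059, -0.221]]
[ 0.5514 -0.3179  2.7338  0.5486 -0.3184  2.7632] 840.4375 [np.uint64(11640), np.uint64(3259)]
[ 0.5497 -0.318   2.7508] 875.3125
```

View pics/a6.png

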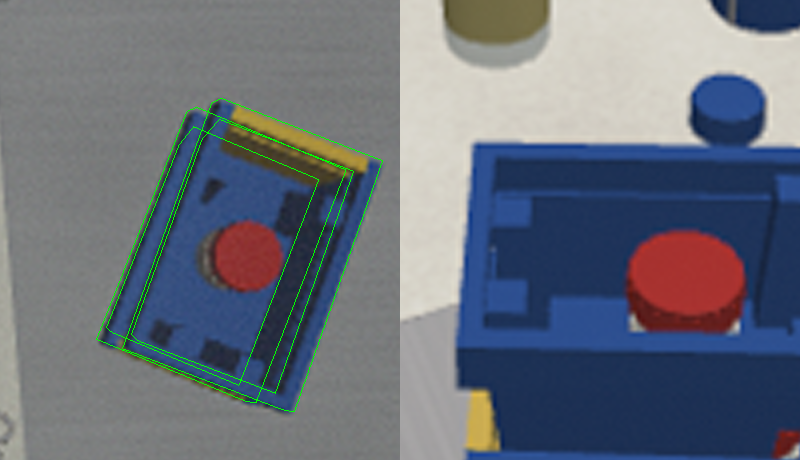

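The jar stands in the middle of the second crate (cap at (248,255) in the left half). Now for the last crate.

Emit:
{"fn": "drive_tool", "kwargs": {
  "slide": [
    [28,3,12],
    [57,6,24],
    [85,9,36],
    [114,12,48],
    [142,15,60],
    [170,19,72],
    [199,22,84],
    [202,35,107],
    [205,47,130],
    [207.5,59,153]
  ],
  "delta_rot": [
    [-0.074,0.008,-0.032],
    [-0.148,0.017,-0.063],
    [-0.223,0.025,-0.095],
    [-0.297,0.034,-0.126],
    [-0.371,0.042,-0.158],
    [-0.445,0.051,-0.19],
    [-0.519,0.059,-0.221],
    [-0.519,0.059,-0.221],
    [-0.519,0.059,-0.221],
    [-0.519,0.059,-0.221]
  ],
  "claw": [40,40,40,40,40,40,40,40,40,40]
}}

```text
clock: 22.3
position: [0.4881, 0.2347, 0.1452]
orientation: [0.523, 0.812, 0.217, 0.14]
contact_force: [0.0, 0.3, 0.6]
width: 0.4
finger_force: 0.0
```

```bash
python3 - <<'E'
from h import *
p=np.array([.5719,.2748,.0947,2.003]);np.save("second.npy",p);R=Rrack(p[3]);print(read_state()["position"])
print(move(*grasp(p[:3],R,.0)))
E
```

```text
[0.48806609 0.23468398 0.14519033]
([1.6, -0.2, 79.2], [-0.001, 0.003, -0.006])
```

Emit:
{"fn": "drive_tool", "kwargs": {
  "slide": [
    [1.6,0,25],
    [1.6,0,45],
    [1.6,0,60],
    [1.6,0,72],
    [1.6,0,79],
    [1.6,0,79],
    [1.6,0,79],
    [1.6,0,79],
    [1.6,0,79],
    [1.6,0,79]
  ],
  "delta_rot": [
    [0,0.003,-0.006],
    [0,0.003,-0.006],
    [0,0.003,-0.006],
    [0,0.003,-0.006],
    [0,0.003,-0.006],
    [0,0.003,-0.006],
    [0,0.003,-0.006],
    [0,0.003,-0.006],
    [0,0.003,-0.006],
    [0,0.003,-0.006]
  ],
  "claw": [40,40,40,40,40,40,0,0,0,0]
}}

```text
clock: 23.55
position: [0.5225, 0.2527, 0.0771]
orientation: [0.52, 0.814, 0.218, 0.139]
contact_force: [-2.4, 0.4, 4.9]
width: 0.094
finger_force: 60.2
```

Emit:
{"fn": "drive_tool", "kwargs": {
  "slide": [
    [0,0,-3],
    [0,0,-8],
    [0,0,-15],
    [0,0,-25],
    [0,0,-40],
    [0,0,-60],
    [0,0,-80],
    [0,0,-100],
    [0,0,-120],
    [0,0,-120]
  ],
  "delta_rot": [
    [0,0,0],
    [0,0,0],
    [0,0,0],
    [0,0,0],
    [0,0,0],
    [0,0,0],
    [0,0,0],
    [0,0,0],
    [0,0,0],
    [0,0,0]
  ],
  "claw": [0,0,0,0,0,0,0,0,0,0]
}}

```text
clock: 24.8
position: [0.468, 0.2274, 0.1821]
orientation: [0.52, 0.814, 0.218, 0.14]
contact_force: [0.3, -0.3, -2.4]
width: 0.096
finger_force: 59.2
```

```bash
python3 - <<'E'
from h import *
p=np.load("second.npy");R1=Ro.from_euler('z',p[3]).as_matrix();s=read_state();print(s["position"],s["contact_force"],s["width"])
w1=(np.array([.45,.2,.39]),grasp(p[:3],R1)[1])
w2=(np.array([.48,.05,.39]),grasp(p[:3],Ro.from_euler('z',p[3]+.25).as_matrix())[1])
rows([w1,w2],[5,5])
E
```

```text
[0.46798713 0.22742891 0.18208951] [ 0.32483717 -0.28434972 -2.35079113] 0.09550465606384129
[[-3.5, 16.0, -38.8], [-7.0, 32.0, -77.6], [-10.5, 48.0, -116.3], [-13.9, 64.0, -155.1], [-17.4, 80.0, -193.9], [-47.2, 73.8, -197.5], [-76.9, 67.6, -201.0], [-106.7, 61.4, -204.6], [-136.4, 55.3, -208.2], [-166.2, 49.1, -211.7]]
[[0.105, 0.0, 0.0], [0.21, 0.0, 0.0], [0.315, 0.0, 0.0], [0.419, 0.0, 0.0], [0.524, 0.0, 0.001], [0.524, 0.013, -0.048], [0.524, 0.026, -0.097], [0.523, 0.04, -0.146], [0.522, 0.053, -0.195], [0.521, 0.066, -0.244]]
```

Emit:
{"fn": "drive_tool", "kwargs": {
  "slide": [
    [-3,16,-39],
    [-7,32,-78],
    [-10,48,-116],
    [-14,64,-155],
    [-17,80,-194],
    [-47,74,-197],
    [-77,68,-201],
    [-107,61,-205],
    [-136,55,-208],
    [-166,49,-212]
  ],
  "delta_rot": [
    [0.105,0,0],
    [0.21,0,0],
    [0.315,0,0],
    [0.419,0,0],
    [0.524,0,0],
    [0.524,0.013,-0.048],
    [0.524,0.026,-0.097],
    [0.523,0.04,-0.146],
    [0.522,0.053,-0.195],
    [0.521,0.066,-0.244]
  ],
  "claw": [0,0,0,0,0,0,0,0,0,0]
}}

```text
clock: 26.05
position: [0.4807, 0.0494, 0.3879]
orientation: [0.429, 0.903, -0.001, -0.001]
contact_force: [0.8, 0.2, -1.3]
width: 0.089
finger_force: 59.3
```

```bash
python3 - <<'E'
from h import *
s=read_state();print(s["position"])
R=Ro.from_euler('z',2.753).as_matrix();T,Rt=grasp(np.array([.5495,-.3184,.184]),R);print(T)
rows([(np.r_[T[:2],.33],Rt)],[10])
E
```

```text
[0.48070179 0.04935516 0.38791503]
[ 0.52847181 -0.3697621   0.195     ]
[[-35.5, -22.8, 5.8], [-71.0, -45.6, 11.6], [-106.5, -68.3, 17.4], [-142.0, -91.1, 23.2], [-177.5, -113.9, 29.0], [-213.0, -136.7, 34.8], [-248.5, -159.5, 40.6], [-284.0, -182.2, 46.4], [-319.5, -205.0, 52.2], [-355.0, -227.8, 58.0]]
[[-0.0, -0.0, -0.05], [-0.0, -0.0, -0.1], [-0.001, -0.001, -0.149], [-0.001, -0.001, -0.199], [-0.001, -0.001, -0.249], [-0.001, -0.001, -0.299], [-0.002, -0.002, -0.348], [-0.002, -0.002, -0.398], [-0.002, -0.002, -0.448], [-0.002, -0.002, -0.498]]
```

Emit:
{"fn": "drive_tool", "kwargs": {
  "slide": [
    [-35,-23,6],
    [-71,-46,12],
    [-106,-68,17],
    [-142,-91,23],
    [-177,-114,29],
    [-213,-137,35],
    [-248,-159,41],
    [-284,-182,46],
    [-319,-205,52],
    [-355,-227.8,58]
  ],
  "delta_rot": [
    [0,0,-0.05],
    [0,0,-0.1],
    [0,0,-0.149],
    [0,0,-0.199],
    [0,0,-0.249],
    [0,0,-0.299],
    [-0.002,-0.002,-0.348],
    [-0.002,-0.002,-0.398],
    [-0.002,-0.002,-0.448],
    [-0.002,-0.002,-0.498]
  ],
  "claw": [0,0,0,0,0,0,0,0,0,0]
}}

```text
clock: 27.3
position: [0.5276, -0.3704, 0.3295]
orientation: [0.193, 0.981, 0.0, -0.0]
contact_force: [0.1, 0.5, -2.1]
width: 0.091
finger_force: 59.3
```

Emit:
{"fn": "drive_tool", "kwargs": {
  "slide": [
    [0,0,25],
    [0,0,50],
    [0,0,50],
    [0,0,50]
  ],
  "delta_rot": [
    [0,0,0],
    [0,0,0],
    [0,0,0],
    [0,0,0]
  ],
  "claw": [0,0,0,0]
}}

```text
clock: 27.8
position: [0.5277, -0.369, 0.2818]
orientation: [0.194, 0.981, -0.0, 0.001]
contact_force: [-0.3, -0.3, -1.4]
width: 0.09
finger_force: 59.3
```

```bash
python3 - <<'E'
from h import *
s=read_state();print(s["position"],s["contact_force"])
R=Ro.from_euler('z',2.753).as_matrix();T,Rt=grasp(np.array([.5495,-.3184,.184]),R);print(T,move(T,Rt))
fs=grab_frame("side")
c=s["position"]-R@np.array([0,.0555,.011]);P=crate(c,R)+crate(np.array([.5495,-.3184,.112]),R)
im=cv2.resize(fs["pixels"][:,:,::-1],None,fx=4,fy=4,interpolation=2)
for Q in P: cv2.drawContours(im,cv2.findContours(render(fs,[Q]),0,1)[0],-1,(0,255,0),1)
cv2.imwrite("pics/a7.png",im[4*185:4*335,4*235:4*415])
E
```

```text
[ 0.5277472  -0.36900967  0.28183557] [-0.26069683 -0.32107921 -1.42259219]
[ 0.52847181 -0.3697621   0.195     ] ([-0.8, -0.4, 86.8], [0.0, 0.002, -0.001])
```

View pics/a7.png

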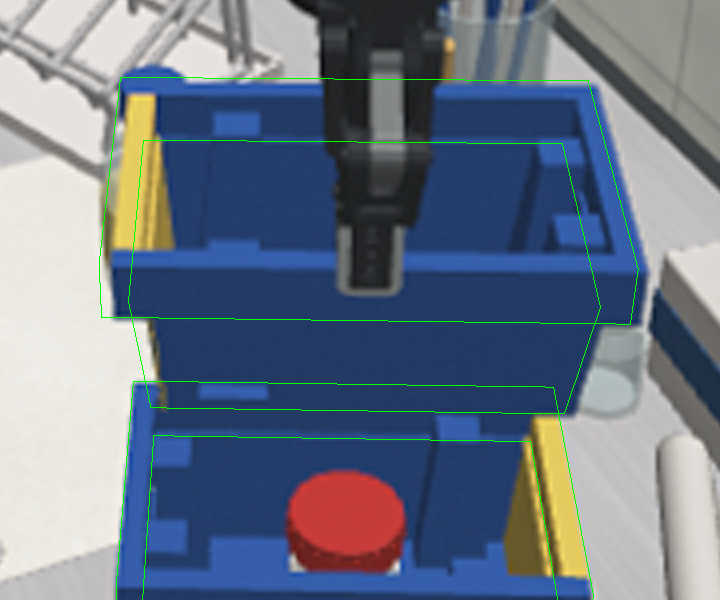

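The held crate sits some millimetres off along its length compared with the model: its left edge is at x=112 px, predicted 101. I'll quantify that from the corners.

```bash
python3 - <<'E'
from h import *
from scipy.optimize import least_squares
s=read_state();fs=grab_frame("side");R=Ro.from_euler('z',2.753).as_matrix()
c0=s["position"]-R@np.array([0,.0555,.011])
# blue/yellow mask with top edge etc: corners by subpixel fit of the near rim face
im=cv2.cvtColor(fs["pixels"],cv2.COLOR_RGB2HSV)
M=np.array([[.0925,.0605,.016],[-.0925,.0605,.016],[-.0925,.0605,.04],[.0925,.0605,.04],[-.0925,-.0605,.04]])
uv=np.array([[114,318],[634,325],[647,270],[112,252],[598,85]])/4+[235,185]-.375
print((proj(fs,M@R.T+c0)*4-np.array([235,185])*4+1.5).round(0).tolist())
def res(q): # dx dy dz roll yaw (crate frame, about grip point)
    g=np.array([0,.0555,.011]);A=Ro.from_euler('xyz',[q[3],0,q[4]]).as_matrix()
    X=((M-g)@A.T+g+q[:3])@R.T+c0
    return np.r_[(proj(fs,X)-uv).ravel()/.5,q[:3]/[.006,.002,.003],q[3:]/[.04,.02]]
r=least_squares(res,np.zeros(5));print((r.x*[1e3]*1).round(1),r.cost)
# also mask-based using rows of left/right edges of near rim band
for row in range(250,266,3):
    m=((im[row,:,0]>100)&(im[row,:,0]<128)&(im[row,:,1]>120))|((im[row,:,0]>18)&(im[row,:,0]<30)&(im[row,:,1]>110));x=np.nonzero(m[255:420])[0]+255;print(row,x.min(),x.max())
E
```

```text
[[101.0, 316.0], [630.0, 323.0], [638.0, 268.0], [99.0, 262.0], [588.0, 80.0]]
[ -3.5  -2.8  -2.   19.4 -12.8] 14.30055999597973
250 263 395
253 263 395
256 263 395
259 264 399
262 264 402
265 272 403
```

```bash
python3 - <<'E'
from h import *
from scipy.optimize import least_squares
s=read_state();fs=grab_frame("side");R=Ro.from_euler('z',2.753).as_matrix()
c0=s["position"]-R@np.array([0,.0555,.011])
M=np.array([[.0925,.0605,.016],[-.0925,.0605,.016],[-.0925,.0605,.04],[.0925,.0605,.04],[-.0925,-.0605,.04]])
uv=np.array([[114,318],[634,325],[647,272],[112,264],[598,85]])/4+[235,185]-.375
def res(q):
    g=np.array([0,.0555,.011]);A=Ro.from_euler('xyz',[q[3],0,q[4]]).as_matrix()
    X=((M-g)@A.T+g+q[:3])@R.T+c0
    return np.r_[(proj(fs,X)-uv).ravel()/.5,q[:3]/[.006,.0015,.003],q[3:]/[.04,.02]]
r=least_squares(res,np.zeros(5));print((r.x*1e3).round(1),r.cost,r.fun[:10].round(1))
# mask fit, lower crate stack rendered too
q=np.array([.5495,-.3184,2.753]);P0=mk_flat(.04)(q)+mk_flat(.112)(q)
m=cmask(fs,(225,180,420,400));g=np.array([0,.0555,.011])
def mk(v):
    A=Ro.from_euler('xyz',[v[1],0,v[2]]).as_matrix()
    return P0+[((Y-g)@A.T+g+[v[0],0,v[3]])@R.T+c0 for Y in(RIM,FR)]
v,c=fit([(fs,m)],0,np.zeros(4),np.array([.005,.02,.02,.003]),mk);print((v*1e3).round(1),c)
E
```

```text
[-3.6 -1.8 -2.8  5.9 -4.4] 5.773167261780362 [-1.  -0.1  2.4  0.6 -0.  -0.2 -1.1 -0.1 -0.5 -0.1]
[-3.5 19.9  9.9 -0.9] 1944.375
```

Emit:
{"fn": "drive_tool", "kwargs": {
  "slide": [
    [1,0,20],
    [2.8,-0.4,40],
    [2.8,-0.4,57],
    [2.8,-0.4,67],
    [2.8,-0.4,73],
    [2.8,-0.4,76],
    [2.8,-0.4,78],
    [2.8,-0.4,80],
    [2.8,-0.4,82],
    [2.8,-0.4,82]
  ],
  "delta_rot": [
    [0,0,0],
    [0,0,0],
    [0,0,0],
    [0,0,0],
    [0,0,0],
    [0,0,0],
    [0,0,0],
    [0,0,0],
    [0,0,0],
    [0,0,0]
  ],
  "claw": [0,0,0,0,0,0,0,0,0,0]
}}

```text
clock: 29.2
position: [0.5248, -0.3681, 0.199]
orientation: [0.194, 0.981, 0.0, 0.0]
contact_force: [0.1, -0.1, -1.7]
width: 0.09
finger_force: 59.3
```

Emit:
{"fn": "drive_tool", "kwargs": {
  "slide": [
    [0,0,1],
    [0,0,2],
    [0,0,2]
  ],
  "delta_rot": [
    [0,0,0],
    [0,0,0],
    [0,0,0]
  ],
  "claw": [0,0,0]
}}

```text
clock: 29.58
position: [0.5248, -0.3681, 0.197]
orientation: [0.194, 0.981, 0.0, 0.0]
contact_force: [-0.5, 0.3, -2.0]
width: 0.09
finger_force: 59.3
```

Emit:
{"fn": "drive_tool", "kwargs": {
  "slide": [
    [0,0,1],
    [0,0,2],
    [0,0,2]
  ],
  "delta_rot": [
    [0,0,0],
    [0,0,0],
    [0,0,0]
  ],
  "claw": [0,0,0]
}}

```text
clock: 29.95
position: [0.5248, -0.3683, 0.1956]
orientation: [0.194, 0.981, -0.0, 0.001]
contact_force: [-2.8, -0.1, 3.8]
width: 0.085
finger_force: 60.0
```

Emit:
{"fn": "drive_tool", "kwargs": {
  "slide": [
    [0,0,0.7],
    [0,0,0.7],
    [0,0,0.7]
  ],
  "delta_rot": [
    [0,0,0],
    [0,0,0],
    [0,0,0]
  ],
  "claw": [0,0,0]
}}

```text
clock: 30.32
position: [0.5248, -0.3686, 0.1955]
orientation: [0.194, 0.981, -0.001, 0.001]
contact_force: [-4.3, 0.5, 8.2]
width: 0.09
finger_force: 60.5
```

Emit:
{"fn": "drive_tool", "kwargs": {
  "slide": [
    [0,0,0.3],
    [0,0,0.3],
    [0,0,0.3],
    [0,0,0.3],
    [0,0,-15],
    [0,0,-40],
    [0,0,-80],
    [0,0,-110],
    [0,0,-110]
  ],
  "delta_rot": [
    [0,0,0],
    [0,0,0],
    [0,0,0],
    [0,0,0],
    [0,0,0],
    [0,0,0],
    [0,0,0],
    [0,0,0],
    [0,0,0]
  ],
  "claw": [10,25,40,40,40,40,40,40,40]
}}

```text
clock: 31.45
position: [0.5251, -0.3685, 0.308]
orientation: [0.194, 0.981, -0.001, 0.003]
contact_force: [0.0, -0.1, 0.1]
width: 0.403
finger_force: 0.0
```

```bash
python3 - <<'E'
from h import *
s=read_state();print(s["position"],s["contact_force"],s["clock"])
fs=grab_frame("side");q=np.array([.5495,-.3184,2.753])
im=cv2.resize(fs["pixels"][:,:,::-1],None,fx=4,fy=4,interpolation=2)
for z in(.04,.112,.184):
    for Q in mk_flat(z)(q): cv2.drawContours(im,cv2.findContours(render(fs,[Q]),0,1)[0],-1,(0,255,0),1)
cv2.imwrite("pics/a8.png",cv2.resize(im[4*200:4*400,4*235:4*435],(600,600)))
E
```

```text
[ 0.52514778 -0.36847713  0.30803331] [ 0.03851504 -0.11744665  0.10944361] 31.45
```

View pics/a8.png

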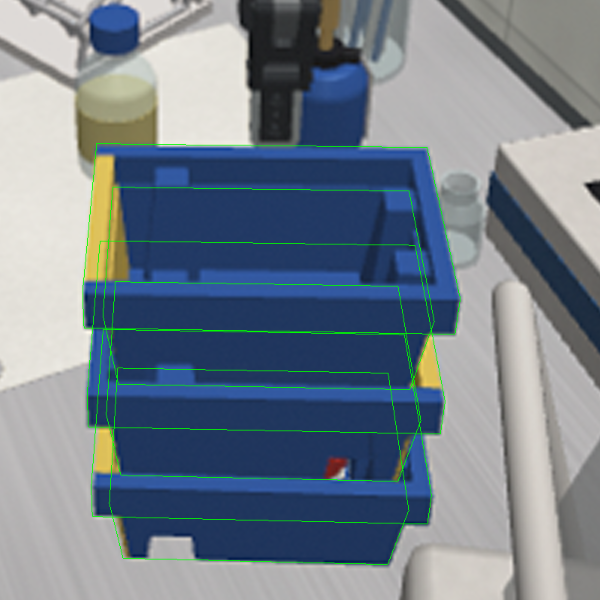

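The three crates stand level with alternating yellow ends, and the outlines match the model. The robot is clear, so I'm handing in.

```bash
python3 -c "
from station import *
print(job_done())"
```

```text
the job is handed in; nothing more can be done
None
```

The three-high stack is built and handed in at about 31 s of the 64 s allowed. The crates stand level with yellow ends alternating, the red-capped jar is in the middle crate and the gripper is clear; the hand-in call returned no verdict.

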